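# Test the bench trip unit and switch it back on

## Task

Do the safety test on the trip unit that is switched on (the grey box whose lever is up): press its round test button, gently and without hammering it against its stop, so that the lever drops by itself, then lift the lever back until it stays up and let go. Leave the other unit, which is switched off, as it is, and do not disturb the things lying about.

Things in the scene. Friction and masses are not known exactly. Their poses are not given: they have to be found in the camera images.
- trip_a: grey bench trip unit (residual-current safety switch), 90 deep (x) x 100 wide (y) x 120 high, fixed; origin: centre of its underside, z up, x to its back. The lever is on its front, facing -x. On its flat top: the round test button at (+5, -18) mm and a clear dome lamp (16 wide, 10 high, does nothing) at (+10, +30) mm. This one is switched on: its lever is up at the start.
- trip_a_bush (a point): fixed point on the flat top of trip_a, 120 mm over the worktop, below the centre of its test button: a grey cap 25 across, standing 12 out of an aluminium bush 33 to 38 across. The bush is screwed to a different height each time: the cap's top lies anywhere from 12 to 34 mm above this point, and that is not reported: feel for it
- trip_a_button (a joint): test button of trip_a: m pressed straight down from rest (0), rigid stop at 0.006, springs back. Its spring grows from 1 to 3 N; the inner trip adds 5 to 11 N, which vanishes when the lever lets go, at about 0.0035 to 0.0045: 15 N is plenty, over 25 N harms it
- trip_a_lever (a joint): lever of trip_a: rad, 0 = up and latched (25 deg above level), 1.05 = dropped (35 deg below level), stops at both ends. It snaps over centre between 0.20 and 0.24: below that it is drawn up to 0 and stays, above that it falls to 1.05. Lifting it by its grip takes 3 to 7 N, most at the bottom
- trip_a_hinge (a point): middle of the lever's level hinge axis (along the unit's y), 95 mm over the worktop, 20 mm behind the front face of trip_a
- trip_a_grip (a point): centre of the black grip on the lever of trip_a, 92 mm from the hinge axis; grip 40 long (along the lever), 16 wide (along the unit's y), 13 thick, ending 18 mm beyond this point. Dropped: 42 mm over the worktop, 55 mm before the front face; up: 134 mm over it, 63 mm before the face
- trip_b: grey bench trip unit (residual-current safety switch), 90 deep (x) x 100 wide (y) x 120 high, fixed; origin: centre of its underside, z up, x to its back. The lever is on its front, facing -x. On its flat top: the round test button at (+5, -18) mm and a clear dome lamp (16 wide, 10 high, does nothing) at (+10, +30) mm. The same in every way, but switched off: its lever hangs down at the start and shall stay down.
- trip_b_bush (a point): fixed point on the flat top of trip_b, 120 mm over the worktop, below the centre of its test button: a grey cap 25 across, standing 12 out of an aluminium bush 33 to 38 across. The bush is screwed to a different height each time: the cap's top lies anywhere from 12 to 34 mm above this point, and that is not reported: feel for it
- trip_b_button (a joint): test button of trip_b: m pressed straight down from rest (0), rigid stop at 0.006, springs back. Its spring grows from 1 to 3 N; the inner trip adds 5 to 11 N, which vanishes when the lever lets go, at about 0.0035 to 0.0045: 15 N is plenty, over 25 N harms it
- trip_b_lever (a joint): lever of trip_b: rad, 0 = up and latched (25 deg above level), 1.05 = dropped (35 deg below level), stops at both ends. It snaps over centre between 0.20 and 0.24: below that it is drawn up to 0 and stays, above that it falls to 1.05. Lifting it by its grip takes 3 to 7 N, most at the bottom
- trip_b_hinge (a point): middle of the lever's level hinge axis (along the unit's y), 95 mm over the worktop, 20 mm behind the front face of trip_b
- trip_b_grip (a point): centre of the black grip on the lever of trip_b, 92 mm from the hinge axis; grip 40 long (along the lever), 16 wide (along the unit's y), 13 thick, ending 18 mm beyond this point. Dropped: 42 mm over the worktop, 55 mm before the front face; up: 134 mm over it, 63 mm before the face
- timer: small white bench timer, 60 x 66 x 19, lying on its back; loose bystander; origin at the centre of its underside
- tube_lying: capped blood tube lying down, about 100 long, 16 thick; loose bystander; origin at the centre of its underside
- tweezers: steel tweezers lying flat, 118 long, 9 high; loose bystander; origin at the centre of its underside
- marker_red: white marker with a red cap, 132 long, lying; loose bystander; origin at the centre of its underside
- pen_blue: blue pen, 143 long, lying; loose bystander; origin at the centre of its underside

How it is judged:
On the way, in this order (a step that is already met when the one before it is completed fails the run):
1. the test button of trip_a is pressed in (value of joint trip_a_button above 0.0025 m and contact force between the fingers and trip_a_lever below 0.1 N).
2. the lever of trip_a has dropped, untouched by the gripper (value of joint trip_a_lever above 0.9 rad and contact force between the fingers and trip_a_lever below 0.1 N), for 0.1 s.
At the end, for the whole second after the job is handed in: trip_a's lever is up and latched (below 0.08 rad) after having dropped from the test; its button is out again (within 1.5 mm); trip_b's lever still hangs down (above 0.95 rad) and its button is out (value of joint trip_a_lever below 0.08 rad and value of joint each of trip_a_button, trip_b_button below 0.0015 m and value of joint trip_b_lever above 0.95 rad); the robot touches nothing.
It fails at once if the test button is pressed with more than 25 N (contact force between any of the fingers, the arm and trip_a_button above 25 N).
It fails at once if the lever or the button of the other unit (trip_b) is moved (value of joint trip_b_lever below 0.9 rad or value of joint trip_b_button above 0.003 m).
It fails at once if a bystander is moved by more than 30 mm (distance of any of timer, tube_lying, tweezers, marker_red, pen_blue from where it was at the start of the episode above 0.03 m).
It also fails if it takes over 58 s, if anything falls off the work surface, if the arm or the gripper's body presses on something with over 40 N, if the wrist force passes 120 N, or if a joint passes its speed limit or range.

## Robot

A 7-joint arm with a two-finger parallel gripper is mounted at the origin on a cart in front of the work surface, level with it; the furniture and walls round the work are solid. World frame = base frame: x ahead of the robot, y to its left, z up, the work surface at z = 0. Lengths are in m, angles in rad, forces in N, time in s.
With the tool pointing down it reaches from about 0.4 to 0.875 m from the base axis. Payload 19.3 kg.
Tool frame: the origin (TCP) lies midway between the tips of the shut fingers; the grasp point (between the pads) lies 19 mm behind it; x points along the fingers, y is the direction in which the jaws open and shut, and the axes are right-handed (so a half turn about x gives the same grasp; the last joint's range is limited). The gripper opens to 85 mm and grips with 20 to 120 N. Pads are 22 mm wide; open, the fingers measure 114 mm over their backs; the gripper's body (76 mm by 85 mm) begins 54 mm behind the grasp point. The pads swing forward as they close: fully open they stand 13 mm farther back than shut.
Start: joints at [-1.235, 0.521, -0.036, 1.599, 0.021, 1.021, -0.113], TCP at [0.247, 0.574, 0.231] pointing down, gripper open.
Joint ranges: [-2.91, 2.91], [-0.3, 2.13], [-1.5, 1.42], [0.17, 2.43], [-1.26, 4.41], [0.16, 1.93], [-2.52, 2.52]. Speed limits (rad/s): [1.89, 1.89, 2.39, 2.39, 3.01, 3.01, 3.01].

## Interface

Orientations are given as [roll, pitch, yaw] about the fixed x, y, z axes, in that order (R = Rz(yaw) Ry(pitch) Rx(roll)).
In Python, from workcell import bot gives the robot as it stands. The module is installed in compiled form; this text tells all that it offers.
- The arm moves only by the tool servo_tool, never from a script. Its argument "targets" is a list of rows, each an object of numbers: "x", "y", "z": the shift along the tool's x, y, z as a fraction of full scale; "wx", "wy", "wz": the turn, a rotation vector about the tool's x, y, z as a fraction of full scale. A call has 1 to 12 rows; each row is the pose to reach, as a shift and turn from the pose measured when the call began, along the tool's axes at that moment, turning the shorter way round; what a row does not reach only later rows make up. Full scale, the value 1, is 40 cm for a shift and 360 degrees for a turn. A row lasts 1/8 s, in which the tool goes at most 62.5 mm and 10.7 degrees, less where a joint would pass 70% of its speed; a pose out of reach is approached as far as the arm can. A call with a number of a shift or a turn outside -1 to 1 is refused whole. A call with a gripper value outside its range is refused whole. "grip" is the gripper command: -1 is shut, 1 is fully open, values between are in proportion, set as the call begins (left out, the last holds). The fingers move at their own pace and stop on an object; "squeeze" is the grip in N (left out, the last holds). Time passes only in rows, so rows that repeat a pose let the fingers close. It gives the time, the measured TCP pose, the force and the opening at its end, in the units of the state.
- bot.observe(): the state, without advancing time (a new reading comes with each control period).
- bot.grab_frame(name): name is "side" or "top"; returns (picture, depth): 384x512x3 uint8, red, green, blue; 384x512 float32, m along the optical axis (not along the pixel's ray), 0 where there is no reading.
- bot.get_calibration(name): a dict with "intrinsics" (3x3 intrinsics, pixels), "R" (3x3) and "t" (3): a world point X has camera coordinates R X + t. Camera axes: x right, y down, z forward; pixel columns grow to the right and rows downward; lengths in m; the calibration is good to about 2 mm. A picture is of the moment at which its call begins. get_calibration takes no time and is no camera call.
- bot.job_done(): hands the job in, once; it reports no verdict.
Trained networks look in the newest picture that a camera, given by its name, has taken for a name from the list of things; names that differ only in an ending like _2 or _b are one class to them, and where a whole thing is asked for, a point or a joint stands for the part that bears it (a point fixed in the world has none). Each returns a list of dicts, best first, with "confidence" (0 to 1); they miss things now and then, are a little off and sometimes report something else, mostly with a low value. They report only what shows in the picture. A call takes as long as a camera call.
- bot.trace(camera, target): "mask" (384x512 bool, what is visible of it) and "pixel" ([column, row] in pixels, amid what is visible of it).
The state is a dict: "clock": time; "qpos": joint angles; "qd": joint speeds; "joint_efforts": joint torques, N m; "position": TCP position; "tool_rot": TCP orientation; "force": force on the tool from outside, world axes, zero at the start; "moment": the same for the moment, N m; "grip_width": finger opening in m.
Only numpy, scipy, OpenCV 4.12 (cv2) and the standard library are available. Lean on these libraries where they do the work, as an engineer would, in place of code of your own. Each camera call takes 0.05 s, during which the arm holds its last target. There are 200 camera calls.

## Working session

There is one attempt and no reset: what is moved stays moved. The work goes in short steps, Python scripts to look and compute and a tool call to move; the robot and the scene stay as the last step left them, time stands still between calls to the robot, and variables do not carry over. Pictures are saved under pics/ and viewed, on a budget of 10 in all, crops included, one or two more only if the job needs it, and the job is handed in when it is done.

Besides the shell and the picture viewer there is one more tool, called after "Emit:" as name(argument=value, ...) on one line, values as JSON. servo_tool: Moves the arm, as the interface text tells. Shift numbers are shares of 40 cm and turn numbers shares of 360 degrees, none past 1 either way. Its arguments: {"type":"object","properties":{"targets":{"type":"array"},"grip":{"type":"number"},"squeeze":{"type":"number"}},"required":["targets"]}

```bash
mkdir -p pics
cat > h.py <<'E'
import numpy as np, cv2
from workcell import bot
def grab(n):
    p,d=bot.grab_frame(n); c=bot.get_calibration(n)
    K,R,t=[np.array(c[k]) for k in("intrinsics","R","t")]
    v,u=np.mgrid[:384,:512]
    pc=np.stack([(u-K[0,2])/K[0,0]*d,(v-K[1,2])/K[1,1]*d,d],-1)
    W=(pc-t)@R   # R^T(pc-t)
    W[d==0]=np.nan
    return p,d,W
def save(p,name): cv2.imwrite('pics/'+name,cv2.cvtColor(p,cv2.COLOR_RGB2BGR))
E
python3 - <<'E'
from h import *
s=bot.observe(); print({k:np.round(v,3).tolist() for k,v in s.items()})
ps=[]
for n in("top","side"):
    p,d,W=grab(n); ps.append(p); np.save(n+'.npy',W)
    print(n,'cam',np.round(-np.array(bot.get_calibration(n)["R"]).T@bot.get_calibration(n)["t"],3))
    for tgt in("trip_a","trip_a_button","trip_a_lever","timer","tube_lying","tweezers","marker_red","pen_blue"):
        for r in bot.trace(n,tgt):
            if r["confidence"]<.3: continue
            m=r["mask"]; q=W[m]; q=q[~np.isnan(q[:,0])]
            print(n,tgt,round(r["confidence"],2),np.round(r["pixel"]),m.sum(),np.round(np.median(q,0),3),np.round(np.percentile(q,3,axis=0),3),np.round(np.percentile(q,97,axis=0),3))
    save(p,n+'.png')
E
```

```text
{'clock': 0.0, 'qpos': [-1.235, 0.522, -0.036, 1.6, 0.021, 1.021, -0.113], 'qd': [0.001, 0.0, -0.001, -0.0, -0.001, 0.002, -0.001], 'joint_efforts': [-0.001, -92.712, 1.979, -36.993, 0.018, 0.008, -0.0], 'position': [0.247, 0.574, 0.231], 'tool_rot': [-1.504, 1.57, -1.91], 'force': [-0.212, -0.097, -0.123], 'moment': [0.004, 0.037, 0.023], 'grip_width': 0.086}
top cam [ 0.41  -0.01   1.282]
top trip_a 0.78 [340. 166.] 1156 [ 0.63  -0.275  0.118] [ 0.553 -0.324  0.001] [ 0.682 -0.232  0.132]
top trip_a 0.73 [180. 178.] 1026 [0.576 0.268 0.118] [0.485 0.229 0.028] [0.627 0.324 0.137]
top trip_a_button 0.48 [183. 172.] 39 [0.591 0.263 0.132] [0.581 0.253 0.126] [0.601 0.273 0.136]
top trip_a_lever 0.62 [180. 202.] 96 [0.49  0.267 0.133] [0.463 0.256 0.11 ] [0.534 0.275 0.146]
top timer 0.54 [247. 208.] 277 [0.475 0.049 0.016] [0.447 0.021 0.004] [0.504 0.082 0.027]
top tube_lying 0.62 [284. 186.] 98 [ 0.573 -0.094  0.013] [ 0.536 -0.123  0.   ] [ 0.613 -0.069  0.018]
top pen_blue 0.66 [339. 164.] 1076 [ 0.628 -0.276  0.118] [ 0.549 -0.324  0.01 ] [ 0.679 -0.232  0.132]
top pen_blue 0.59
[... 196 characters left out ...]
-0.225  0.124]
side trip_a 0.66 [328. 254.] 2551 [0.619 0.295 0.1  ] [0.48  0.246 0.008] [0.635 0.34  0.134]
side trip_a_button 0.39 [325. 231.] 74 [0.594 0.272 0.132] [0.581 0.26  0.125] [0.604 0.281 0.135]
side trip_a_lever 0.75 [326. 250.] 2639 [0.618 0.294 0.097] [0.463 0.233 0.   ] [0.635 0.34  0.134]
side trip_a_lever 0.56 [344. 215.] 75 [0.491 0.274 0.134] [0.47  0.267 0.116] [0.522 0.279 0.144]
side trip_a_lever 0.52 [166. 185.] 1595 [ 0.664 -0.243  0.085] [ 0.605 -0.317  0.009] [ 0.689 -0.225  0.124]
side timer 0.56 [287. 216.] 38 [0.461 0.087 0.014] [0.45  0.08  0.001] [0.479 0.09  0.019]
side pen_blue 0.72 [351. 305.] 207 [0.636 0.41  0.007] [0.628 0.332 0.001] [0.64  0.463 0.011]
```

View pics/top.png

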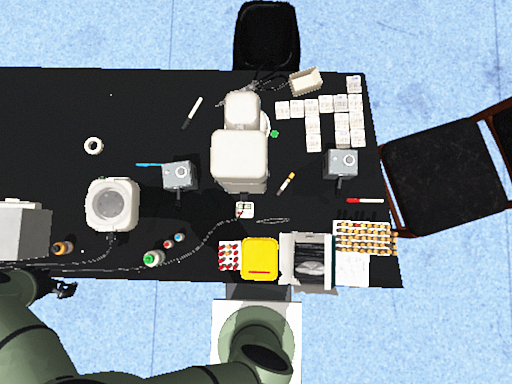

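View pics/side.png

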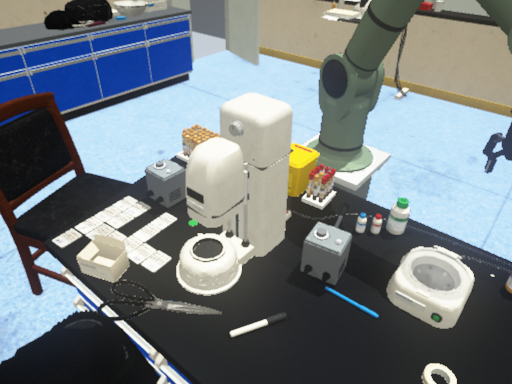

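Trip_a, with its lever up, is the left unit: around pixel (180,176) in the top view and (326,250) in the side view. Next I'll fit its pose and the surrounding heights.

Run:
```python
from h import *
from scipy.spatial.transform import Rotation as Ro
W=np.concatenate([np.load(n+'.npy').reshape(-1,3) for n in("top","side")]); W=W[~np.isnan(W[:,0])]
for nm,Ws in(("both",W),)+tuple((n,np.load(n+'.npy').reshape(-1,3)) for n in("top","side")):
    near=(abs(Ws[:,0]-.576)<.13)&(abs(Ws[:,1]-.275)<.1); Q=Ws[near]
    T=Q[(Q[:,2]>.112)&(Q[:,2]<.124)&(Q[:,0]>.515)]
    r=cv2.minAreaRect(T[:,:2].astype(np.float32)*1000); print(nm,'top',len(T),r)
    B=Q[(Q[:,2]>.128)&(Q[:,0]>.56)&(Q[:,1]<.29)]; print('cap',len(B),B.mean(0).round(4),np.percentile(B[:,2],[50,80,95]).round(4))
    L=Q[(Q[:,2]>.1)&(Q[:,0]<.525)]; print('lev',L.mean(0).round(4),L.min(0).round(3),L.max(0).round(3)); print('lever yaw',np.degrees(np.polyfit(L[:,0],L[:,1],1)[0]))
# obstacle map max z in 4cm cells
for x in np.arange(.28,.72,.04):
    print(f"{x:.2f}",[int(1000*max([0,*W[(abs(W[:,0]-x)<.02)&(abs(W[:,1]-y)<.02)][:,2]])) for y in np.arange(.08,.56,.04)])
R=Ro.from_euler('xyz',bot.observe()['tool_rot']).as_matrix(); print(R.round(3))
```

```text
both top 1513 ((572.7650756835938, 282.645263671875), (117.70288848876953, 105.98809814453125), 10.341598510742188)
cap 103 [0.5926 0.2678 0.1324] [0.1327 0.1339 0.1347]
lev [0.4892 0.2701 0.1324] [0.46  0.255 0.11 ] [0.524 0.283 0.149]
lever yaw 8.444916464106074
top top 639 ((571.6026611328125, 278.61883544921875), (114.0122299194336, 97.7934799194336), 9.285776138305664)
cap 40 [0.5914 0.2635 0.1325] [0.1325 0.1341 0.1349]
lev [0.4875 0.2654 0.1334] [0.46  0.255 0.115] [0.522 0.276 0.149]
lever yaw 7.452643456857236
side top 874 ((572.9229736328125, 286.2326965332031), (116.98448944091797, 98.78923797607422), 9.73587417602539)
cap 63 [0.5933 0.2705 0.1323] [0.133  0.1337 0.1343]
lev [0.4903 0.2731 0.1317] [0.462 0.262 0.11 ] [0.524 0.283 0.147]
lever yaw 7.383278883815939
0.28 [112, 110, 17, 5, 7, 9, 84, 119, 112, 651, 639, 587]
0.32 [113, 112, 15, 11, 11, 8, 84, 124, 112, 4, 6, 547]
0.36 [109, 111, 16, 8, 6, 67, 68, 4, 5, 6, 6, 42]
0.40 [7, 6, 10, 7, 5, 48, 5, 4, 4, 69, 92, 95]
0.44 [25, 11, 8, 6, 6, 5, 6, 4, 5, 92, 103, 105]
0.48 [27, 5, 4, 7, 148, 146, 4, 8, 4, 96, 105, 108]
0.52 [405, 403, 8, 5, 6, 127, 121, 6, 4, 92, 105, 106]
0.56 [417, 417, 6, 7, 126, 130, 125, 7, 5, 70, 95, 96]
0.60 [417, 416, 2, 4, 136, 137, 130, 112, 6, 4, 39, 4]
0.64 [417, 416, 5, 6, 122, 123, 121, 51, 12, 13, 11, 4]
0.68 [408, 407, 3, 7, 5, 8, 5, 4, 5, 5, 5, 6]
[[-0.     0.395  0.919]
 [-0.     0.919 -0.395]
 [-1.    -0.     0.   ]]
```

Emit:
servo_tool(targets=[{"x": 0.02, "y": -0.18, "z": 0.5, "wx": -0.045}, {"x": 0.02, "y": -0.18, "z": 0.5, "wx": -0.045}, {"x": 0.02, "y": -0.18, "z": 0.5, "wx": -0.045}, {"x": 0.02, "y": -0.18, "z": 0.5, "wx": -0.045}, {"x": 0.02, "y": -0.34, "z": 0.95, "wx": -0.09}, {"x": 0.02, "y": -0.34, "z": 0.95, "wx": -0.09}, {"x": 0.02, "y": -0.34, "z": 0.95, "wx": -0.09}, {"x": 0.02, "y": -0.34, "z": 0.95, "wx": -0.09}, {"x": 0.02, "y": -0.34, "z": 0.95, "wx": -0.09}, {"x": 0.02, "y": -0.34, "z": 0.95, "wx": -0.09}], grip=-1, squeeze=20)

```text
$.targets[0]: bad value
```

Emit:
servo_tool(targets=[{"x": 0.02, "y": -0.18, "z": 0.5, "wx": -0.045, "wy": 0, "wz": 0}, {"x": 0.02, "y": -0.18, "z": 0.5, "wx": -0.045, "wy": 0, "wz": 0}, {"x": 0.02, "y": -0.18, "z": 0.5, "wx": -0.045, "wy": 0, "wz": 0}, {"x": 0.02, "y": -0.18, "z": 0.5, "wx": -0.045, "wy": 0, "wz": 0}, {"x": 0.02, "y": -0.34, "z": 0.95, "wx": -0.09, "wy": 0, "wz": 0}, {"x": 0.02, "y": -0.34, "z": 0.95, "wx": -0.09, "wy": 0, "wz": 0}, {"x": 0.02, "y": -0.34, "z": 0.95, "wx": -0.09, "wy": 0, "wz": 0}, {"x": 0.02, "y": -0.34, "z": 0.95, "wx": -0.09, "wy": 0, "wz": 0}, {"x": 0.02, "y": -0.34, "z": 0.95, "wx": -0.09, "wy": 0, "wz": 0}, {"x": 0.02, "y": -0.34, "z": 0.95, "wx": -0.09, "wy": 0, "wz": 0}], grip=-1, squeeze=20)

```text
clock: 2.15
position: [0.5412, 0.3006, 0.2233]
tool_rot: [2.083, 1.57, 2.244]
force: [0.3, -0.2, 0.0]
grip_width: 0.0002
```

```bash
cat >> h.py <<'E'
from scipy.spatial.transform import Rotation as Ro
def plan(P,tilt=0,yaw=9.):
    """fractions to reach TCP P; jaws along unit y, tool leaning 'tilt' deg (tips toward unit)"""
    s=bot.observe(); R=Ro.from_euler('xyz',s['tool_rot']); a,b=np.radians(yaw),np.radians(tilt)
    f=np.array([np.cos(a),np.sin(a),0]); l=np.array([-np.sin(a),np.cos(a),0])
    x=np.sin(b)*f-np.cos(b)*np.array([0,0,1]); G=Ro.from_matrix(np.stack([x,l,np.cross(x,l)],1))
    print('pos',np.round(s['position'],4),'F',np.round(s['force'],2),'clk',s['clock'])
    print('shift',np.round(R.inv().apply(np.array(P)-s['position'])/.4,4),'turn',np.round((R.inv()*G).as_rotvec()/2/np.pi,4))
E
python3 - <<'E'
from h import *
plan([.592,.267,.165])
p,d,W=grab("side"); save(cv2.resize(p[140:320,230:470],None,fx=3,fy=3),'s1.png')
E
```

```text
pos [0.5412 0.3006 0.2233] F [ 0.27 -0.17  0.04] clk 2.15
shift [ 0.1457 -0.1034  0.1119] turn [ 0.0007 -0.0001 -0.0001]
```

View pics/s1.png

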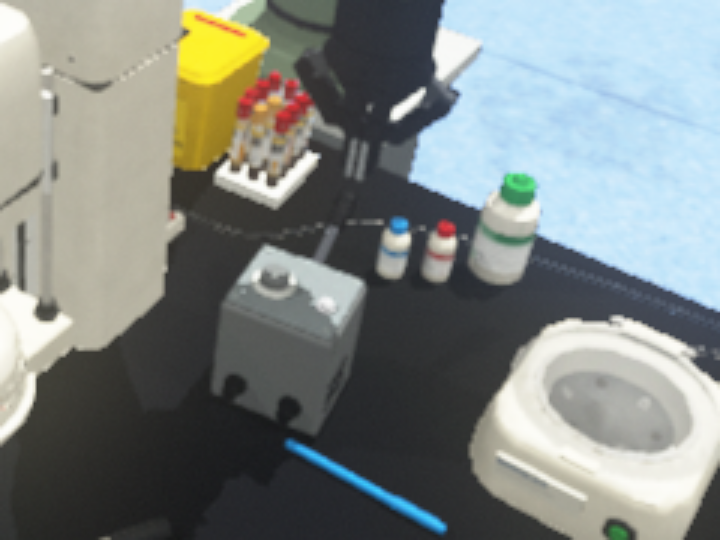

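The crop shows the gripper shut above the unit and the lever up. The cap is at crop pixel (275,275) and the lamp at (322,303). Moving above the cap.

Emit:
servo_tool(targets=[{"x": 0.05, "y": -0.103, "z": 0.112, "wx": 0, "wy": 0, "wz": 0}, {"x": 0.1, "y": -0.103, "z": 0.112, "wx": 0, "wy": 0, "wz": 0}, {"x": 0.145, "y": -0.103, "z": 0.112, "wx": 0, "wy": 0, "wz": 0}, {"x": 0.145, "y": -0.103, "z": 0.112, "wx": 0, "wy": 0, "wz": 0}, {"x": 0.145, "y": -0.103, "z": 0.112, "wx": 0, "wy": 0, "wz": 0}])

```text
clock: 2.82
position: [0.5918, 0.2682, 0.1662]
tool_rot: [0.996, 1.57, 1.159]
force: [0.8, -0.7, 0.9]
grip_width: -0.0
```

Run:
```python
from h import *
plan([.592,.267,.140])
for n in("top","side"):
    p,d,W=grab(n); print(n,[(round(r["confidence"],2),np.round(r["pixel"])) for r in bot.trace(n,"trip_a_button")])
save(cv2.resize(p[180:260,280:400],None,fx=6,fy=6),'s2.png')
```

```text
pos [0.5918 0.2682 0.1662] F [ 0.79 -0.75  0.88] clk 2.825
shift [ 0.0654 -0.003  -0.0001] turn [ 0.0009  0.0001 -0.0002]
top []
side [(0.53, array([289., 216.]))]
```

View pics/s2.png

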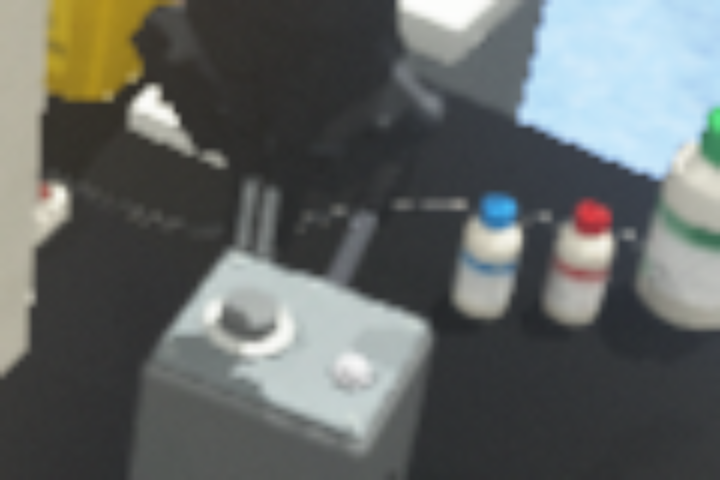

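The fingertips stand straight above the cap (about crop pixel (250,312)). Now I'll feel my way down.

Emit:
servo_tool(targets=[{"x": 0.02, "y": -0.003, "z": 0, "wx": 0, "wy": 0, "wz": 0}, {"x": 0.04, "y": -0.003, "z": 0, "wx": 0, "wy": 0, "wz": 0}, {"x": 0.055, "y": -0.003, "z": 0, "wx": 0, "wy": 0, "wz": 0}, {"x": 0.065, "y": -0.003, "z": 0, "wx": 0, "wy": 0, "wz": 0}, {"x": 0.065, "y": -0.003, "z": 0, "wx": 0, "wy": 0, "wz": 0}, {"x": 0.065, "y": -0.003, "z": 0, "wx": 0, "wy": 0, "wz": 0}])

```text
clock: 3.78
position: [0.5925, 0.2664, 0.1403]
tool_rot: [0.71, 1.569, 0.872]
force: [0.7, -0.4, 0.4]
grip_width: 0.0002
```

Emit:
servo_tool(targets=[{"x": 0.0025, "y": 0, "z": 0, "wx": 0, "wy": 0, "wz": 0}, {"x": 0.005, "y": 0, "z": 0, "wx": 0, "wy": 0, "wz": 0}, {"x": 0.0075, "y": 0, "z": 0, "wx": 0, "wy": 0, "wz": 0}, {"x": 0.01, "y": 0, "z": 0, "wx": 0, "wy": 0, "wz": 0}, {"x": 0.01, "y": 0, "z": 0, "wx": 0, "wy": 0, "wz": 0}])

```text
clock: 4.4
position: [0.5924, 0.2664, 0.1362]
tool_rot: [0.751, 1.57, 0.913]
force: [-0.7, 0.4, 1.3]
grip_width: 0.0001
```

Emit:
servo_tool(targets=[{"x": 0.0025, "y": 0, "z": 0, "wx": 0, "wy": 0, "wz": 0}, {"x": 0.005, "y": 0, "z": 0, "wx": 0, "wy": 0, "wz": 0}, {"x": 0.005, "y": 0, "z": 0, "wx": 0, "wy": 0, "wz": 0}])

```text
clock: 4.78
position: [0.5924, 0.2664, 0.134]
tool_rot: [0.808, 1.57, 0.97]
force: [0.4, 0.2, 0.2]
grip_width: 0.0002
```

Emit:
servo_tool(targets=[{"x": 0.0025, "y": 0, "z": 0, "wx": 0, "wy": 0, "wz": 0}, {"x": 0.005, "y": 0, "z": 0, "wx": 0, "wy": 0, "wz": 0}, {"x": 0.005, "y": 0, "z": 0, "wx": 0, "wy": 0, "wz": 0}])

```text
clock: 5.15
position: [0.5925, 0.2664, 0.1322]
tool_rot: [0.726, 1.57, 0.888]
force: [-1.0, -0.1, 3.1]
grip_width: 0.0005
```

Emit:
servo_tool(targets=[{"x": 0.0025, "y": 0, "z": 0, "wx": 0, "wy": 0, "wz": 0}, {"x": 0.0025, "y": 0, "z": 0, "wx": 0, "wy": 0, "wz": 0}])

```text
clock: 5.4
position: [0.5925, 0.2664, 0.1315]
tool_rot: [0.664, 1.569, 0.826]
force: [-2.7, -0.4, 7.0]
grip_width: -0.0001
```

Emit:
servo_tool(targets=[{"x": 0.0025, "y": 0, "z": 0, "wx": 0, "wy": 0, "wz": 0}, {"x": 0.0025, "y": 0, "z": 0, "wx": 0, "wy": 0, "wz": 0}])

```text
clock: 5.65
position: [0.5925, 0.2664, 0.1308]
tool_rot: [0.651, 1.569, 0.813]
force: [-1.7, -1.3, 6.7]
grip_width: -0.0
```

Emit:
servo_tool(targets=[{"x": 0.0025, "y": 0, "z": 0, "wx": 0, "wy": 0, "wz": 0}, {"x": 0.0035, "y": 0, "z": 0, "wx": 0, "wy": 0, "wz": 0}])

```text
clock: 5.9
position: [0.5925, 0.2664, 0.1296]
tool_rot: [0.602, 1.569, 0.764]
force: [-2.0, -1.3, 5.8]
grip_width: 0.0003
```

Emit:
servo_tool(targets=[{"x": 0.0025, "y": 0, "z": 0, "wx": 0, "wy": 0, "wz": 0}, {"x": 0.0025, "y": 0, "z": 0, "wx": 0, "wy": 0, "wz": 0}])

```text
clock: 6.15
position: [0.5925, 0.2664, 0.1286]
tool_rot: [0.614, 1.569, 0.776]
force: [-1.0, -0.4, 1.5]
grip_width: 0.0003
```

The force fell from about 7 N to 1.5 N, so the trip has probably let go. Retreating, then checking the lever.

Emit:
servo_tool(targets=[{"x": 0, "y": 0, "z": 0, "wx": 0, "wy": 0, "wz": 0}, {"x": -0.03, "y": 0, "z": 0, "wx": 0, "wy": 0, "wz": 0}, {"x": -0.12, "y": 0, "z": 0, "wx": 0, "wy": 0, "wz": 0}, {"x": -0.2, "y": 0, "z": 0, "wx": 0, "wy": 0, "wz": 0}, {"x": -0.2, "y": 0, "z": 0, "wx": 0, "wy": 0, "wz": 0}])

```text
clock: 6.78
position: [0.5935, 0.2668, 0.2118]
tool_rot: [0.39, 1.565, 0.552]
force: [-0.9, -0.6, -1.0]
grip_width: 0.0
```

Run:
```python
from h import *
plan([.40,.255,.2],25)
p,d,W=grab("side"); save(cv2.resize(p[180:300,270:430],None,fx=4,fy=4),'s3.png')
p,d,W=grab("top")
Q=W[(abs(W[...,0]-.48)<.045)&(abs(W[...,1]-.265)<.04)&(W[...,2]>.02)&(W[...,2]<.16)]
print(len(Q),Q.mean(0),Q.min(0),Q.max(0),np.polyfit(Q[:,0],Q[:,1],1))
for r in bot.trace("top","trip_a_lever"):
    q=W[r["mask"]]; q=q[~np.isnan(q[:,0])]; print(r["confidence"],r["pixel"],np.median(q,0))
```

```text
pos [0.5935 0.2668 0.2118] F [-0.93 -0.63 -1.03] clk 6.775
shift [ 0.027   0.0487 -0.4823] turn [ 0.0006 -0.0686 -0.0005]<stdin>:6: RuntimeWarning: Mean of empty slice.
  ret = um.true_divide(
Traceback (most recent call last):
ValueError: zero-size array to reduction operation minimum which has no identity
```

View pics/s3.png

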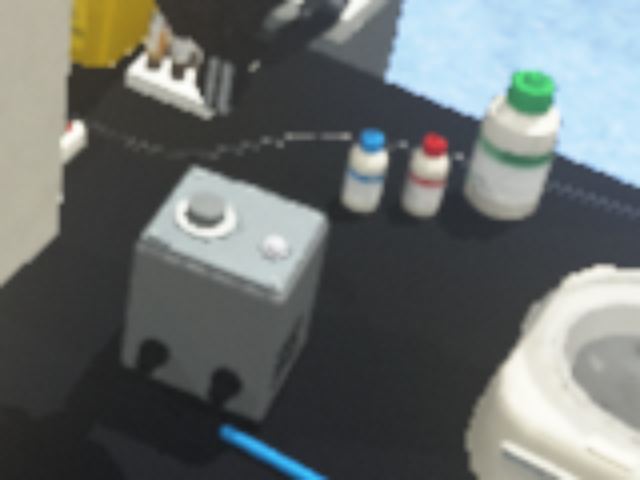

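The lever has dropped: it no longer shows behind the unit in the side view, and the button is out again. Next I'll go in front of the unit with the tool leaning 20° and the fingers part open.

Run:
```python
from h import *
plan([.482,.268,.19],20)
p,d,W=grab("side")
```

```text
pos [0.5924 0.2663 0.209 ] F [-0.29  0.48  0.1 ] clk 6.875
shift [ 0.047   0.0487 -0.2717] turn [ 0.0007 -0.0553 -0.0003]
```

Emit:
servo_tool(targets=[{"x": 0, "y": 0.02, "z": -0.1, "wx": 0, "wy": -0.02, "wz": 0}, {"x": 0.02, "y": 0.04, "z": -0.2, "wx": 0, "wy": -0.04, "wz": 0}, {"x": 0.047, "y": 0.048, "z": -0.272, "wx": 0, "wy": -0.055, "wz": 0}, {"x": 0.047, "y": 0.048, "z": -0.272, "wx": 0, "wy": -0.055, "wz": 0}, {"x": 0.047, "y": 0.048, "z": -0.272, "wx": 0, "wy": -0.055, "wz": 0}, {"x": 0.047, "y": 0.048, "z": -0.272, "wx": 0, "wy": -0.055, "wz": 0}], grip=0.1)

```text
clock: 7.68
position: [0.4829, 0.2674, 0.1895]
tool_rot: [0.002, 1.224, 0.163]
force: [0.8, 0.0, -0.8]
grip_width: 0.047
```

Run:
```python
from h import *
p,d,W=grab("top"); save(cv2.resize(p[130:250,100:260],None,fx=4,fy=4),'t3.png')
for r in bot.trace("top","trip_a_lever"):
    q=W[r["mask"]]; q=q[~np.isnan(q[:,0])]; print(r["confidence"],r["pixel"],np.median(q,0))
plan([.492,.2694,.024],20); print(bot.observe()['grip_width'])
```

```text
pos [0.4826 0.2671 0.1894] F [0.74 0.11 0.94] clk 7.775
shift [ 0.3971  0.0016 -0.1177] turn [ 0.0004 -0.0005 -0.0003]
0.04726529831616353
```

View pics/t3.png

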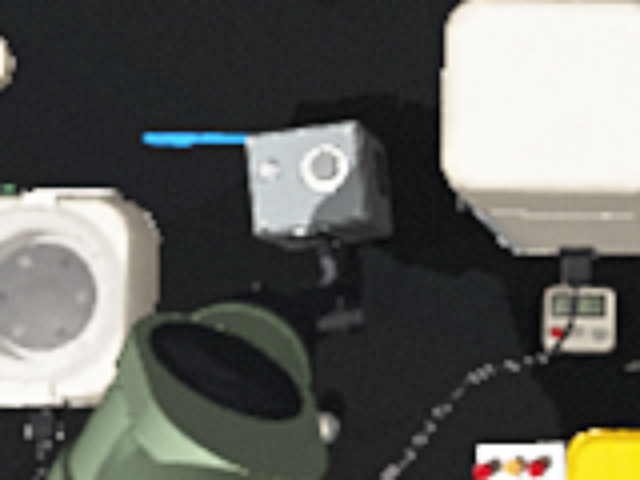

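The top crop shows the dropped lever root at (330,265), with the right-hand finger beside it near (340,320). Descending over the grip.

Emit:
servo_tool(targets=[{"x": 0.1, "y": 0.0015, "z": -0.03, "wx": 0, "wy": 0, "wz": 0}, {"x": 0.18, "y": 0.0015, "z": -0.054, "wx": 0, "wy": 0, "wz": 0}, {"x": 0.24, "y": 0.0015, "z": -0.072, "wx": 0, "wy": 0, "wz": 0}, {"x": 0.28, "y": 0.0015, "z": -0.084, "wx": 0, "wy": 0, "wz": 0}, {"x": 0.31, "y": 0.0015, "z": -0.092, "wx": 0, "wy": 0, "wz": 0}, {"x": 0.34, "y": 0.0015, "z": -0.1, "wx": 0, "wy": 0, "wz": 0}, {"x": 0.37, "y": 0.0015, "z": -0.11, "wx": 0, "wy": 0, "wz": 0}, {"x": 0.397, "y": 0.0015, "z": -0.118, "wx": 0, "wy": 0, "wz": 0}, {"x": 0.397, "y": 0.0015, "z": -0.118, "wx": 0, "wy": 0, "wz": 0}])

```text
clock: 8.9
position: [0.4923, 0.2687, 0.0232]
tool_rot: [0.0, 1.225, 0.159]
force: [-0.5, 0.5, 0.1]
grip_width: 0.0468
```

Emit:
servo_tool(targets=[{"x": 0, "y": 0, "z": 0, "wx": 0, "wy": 0, "wz": 0}, {"x": 0, "y": 0, "z": 0, "wx": 0, "wy": 0, "wz": 0}, {"x": 0, "y": 0, "z": 0, "wx": 0, "wy": 0, "wz": 0}, {"x": 0, "y": 0, "z": 0, "wx": 0, "wy": 0, "wz": 0}, {"x": 0, "y": 0, "z": 0, "wx": 0, "wy": 0, "wz": 0}], grip=-1, squeeze=20)

```text
clock: 9.52
position: [0.4924, 0.2701, 0.0238]
tool_rot: [0.006, 1.225, 0.166]
force: [1.1, 5.9, -1.6]
grip_width: 0.015
```

Run:
```python
from h import *
# waypoints along the arc, relative to the present pose, tool axes
s=bot.observe(); R=Ro.from_euler('xyz',s['tool_rot']); print(s['position'],s['force'],s['grip_width'])
f=np.array([np.cos(np.radians(9)),np.sin(np.radians(9)),0])
g=lambda a:-.092*np.cos(np.radians(a))*f+np.array([0,0,.092*np.sin(np.radians(a))])
for a in range(-35,30,5): print(a,np.round(R.inv().apply(g(a)-g(-35))/.4,3))
```

```text
[0.49238941 0.2700766  0.02379805] [ 1.1038465   5.88746575 -1.64296148] 0.015031079717148389
-35 [0. 0. 0.]
-30 [-0.02   0.    -0.004]
-25 [-0.039  0.    -0.007]
-20 [-0.06   0.    -0.008]
-15 [-0.08   0.    -0.007]
-10 [-0.099  0.    -0.005]
-5 [-0.119  0.    -0.   ]
0 [-0.138  0.     0.006]
5 [-0.157  0.     0.013]
10 [-0.175  0.     0.022]
15 [-0.192  0.     0.033]
20 [-0.208  0.     0.045]
25 [-0.222  0.001  0.059]
```

Gripped: 15 mm opening on the 16 mm grip. Lifting along the arc.

Emit:
servo_tool(targets=[{"x": -0.02, "y": 0.002, "z": -0.004, "wx": 0, "wy": 0, "wz": 0}, {"x": -0.039, "y": 0.002, "z": -0.007, "wx": 0, "wy": 0, "wz": 0}, {"x": -0.06, "y": 0.002, "z": -0.008, "wx": 0, "wy": 0, "wz": 0}, {"x": -0.08, "y": 0.002, "z": -0.007, "wx": 0, "wy": 0, "wz": 0}, {"x": -0.099, "y": 0.002, "z": -0.005, "wx": 0, "wy": 0, "wz": 0}, {"x": -0.119, "y": 0.002, "z": 0, "wx": 0, "wy": 0, "wz": 0}, {"x": -0.119, "y": 0.002, "z": 0, "wx": 0, "wy": 0, "wz": 0}])

```text
clock: 10.4
position: [0.4763, 0.2677, 0.069]
tool_rot: [0.006, 1.225, 0.165]
force: [-1.2, -2.4, -2.2]
grip_width: 0.0159
```

Emit:
servo_tool(targets=[{"x": -0.02, "y": 0, "z": 0.006, "wx": 0, "wy": 0, "wz": 0}, {"x": -0.038, "y": 0, "z": 0.013, "wx": 0, "wy": 0, "wz": 0}, {"x": -0.056, "y": 0, "z": 0.022, "wx": 0, "wy": 0, "wz": 0}, {"x": -0.073, "y": 0, "z": 0.033, "wx": 0, "wy": 0, "wz": 0}, {"x": -0.089, "y": 0, "z": 0.045, "wx": 0, "wy": 0, "wz": 0}, {"x": -0.1, "y": 0, "z": 0.055, "wx": 0, "wy": 0, "wz": 0}, {"x": -0.1, "y": 0, "z": 0.055, "wx": 0, "wy": 0, "wz": 0}])

```text
clock: 11.28
position: [0.4836, 0.2688, 0.1142]
tool_rot: [0.007, 1.224, 0.166]
force: [-1.2, 0.5, 0.8]
grip_width: 0.0153
```

Grip height gives about 24° above level, which is past the snap point. Opening and backing out along the tool axis.

Emit:
servo_tool(targets=[{"x": 0, "y": 0, "z": 0, "wx": 0, "wy": 0, "wz": 0}, {"x": 0, "y": 0, "z": 0, "wx": 0, "wy": 0, "wz": 0}, {"x": 0, "y": 0, "z": 0, "wx": 0, "wy": 0, "wz": 0}, {"x": 0, "y": 0, "z": 0, "wx": 0, "wy": 0, "wz": 0}, {"x": 0, "y": 0, "z": 0, "wx": 0, "wy": 0, "wz": 0}], grip=0.1)

```text
clock: 11.9
position: [0.4836, 0.2688, 0.1142]
tool_rot: [0.007, 1.224, 0.166]
force: [-0.3, 0.9, -0.3]
grip_width: 0.047
```

Emit:
servo_tool(targets=[{"x": -0.05, "y": 0, "z": 0, "wx": 0, "wy": 0, "wz": 0}, {"x": -0.12, "y": 0, "z": 0, "wx": 0, "wy": 0, "wz": 0}, {"x": -0.22, "y": 0, "z": 0, "wx": 0, "wy": 0, "wz": 0}, {"x": -0.32, "y": 0, "z": 0, "wx": 0, "wy": 0, "wz": 0}, {"x": -0.35, "y": 0, "z": 0, "wx": 0, "wy": 0, "wz": 0}, {"x": -0.35, "y": 0, "z": 0, "wx": 0, "wy": 0, "wz": 0}])

```text
clock: 12.65
position: [0.437, 0.2608, 0.2462]
tool_rot: [0.008, 1.223, 0.166]
force: [0.4, 0.6, -0.8]
grip_width: 0.0469
```

Run:
```python
from h import *
p,d,W=grab("side"); save(cv2.resize(p[150:300,130:430],None,fx=2.5,fy=2.5),'s4.png')
Q=W.reshape(-1,3)
for nm,c in(("a",(.48,.268)),("b",(.53,-.29))):
    q=Q[(abs(Q[:,0]-c[0])<.045)&(abs(Q[:,1]-c[1])<.03)&(Q[:,2]>.02)&(Q[:,2]<.17)]; print(nm,len(q),np.median(q,0) if len(q) else '')
B=Q[(abs(Q[:,0]-.593)<.012)&(abs(Q[:,1]-.268)<.012)&(Q[:,2]>.128)]; print('cap',len(B),np.percentile(B[:,2],[50,80,95]))
for tgt in("trip_a_lever","timer","tube_lying","tweezers","marker_red","pen_blue"):
    for n in("side",):
        for r in bot.trace(n,tgt):
            q=W[r["mask"]]; q=q[~np.isnan(q[:,0])]; print(n,tgt,round(r["confidence"],2),np.round(np.median(q,0),3))
s=bot.observe(); print(s['position'],s['force'],s['clock'])
```

```text
a 131 [0.48944322 0.27358248 0.13301168]
b 0 
cap 55 [0.13233899 0.13362259 0.13442711]
side trip_a_lever 0.7 [0.486 0.273 0.129]
side timer 0.61 [0.463 0.088 0.015]
side pen_blue 0.5 [0.637 0.412 0.008]
[0.43655071 0.26093779 0.24514947] [-0.3281033  -1.01846059  0.1438342 ] 13.0
```

View pics/s4.png

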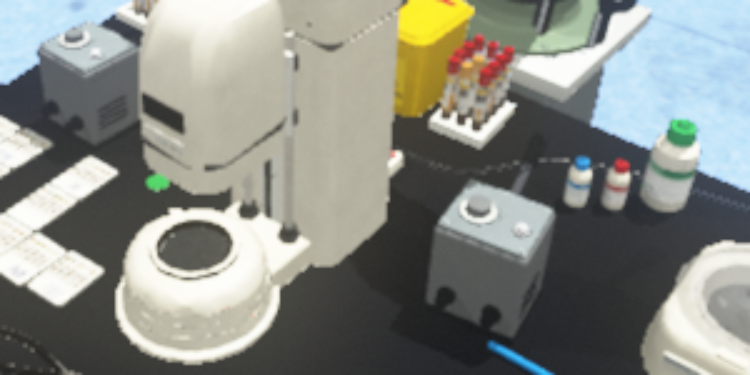

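The lever is up again (crop pixel (522,178), same 3D position as at the start), the cap is out, and the robot is clear of everything. Handing in.

```bash
python3 -c "
from workcell import bot
print(bot.job_done())"
```

```text
the job is handed in; nothing more can be done
None
```

The safety test on trip_a (the left unit) is done and handed in at about 13 s of the 58 s allowed; the hand-in reports no verdict.

**What I did:**
- **Button:** I pressed it with the shut fingers in steps of about 1 mm. The force read at most about 7 N, then fell to 1.5 N when the trip let go.
- **Lever:** it dropped with the gripper well clear. I then took hold of its grip at 20 N, lifted it along its arc to about 24° above level, let go and backed off.

**Last checks:**
- **trip_a:** with the gripper away, the lever stayed up, with points at z ≈ 0.133 m (0.132–0.133 m at the start). The cap is back at its starting height of about 0.134 m.
- **Robot:** it touches nothing, with forces around 1 N, which is sensor noise.
- **Bystanders:** the timer and pen have not moved, within 2–3 mm. In the last picture the networks did not find the tube, tweezers or marker (the tweezers and marker were never found). I did not measure those three, but the arm never went near them.
- **trip_b:** I never approached it. Its lever could not be seen from the side camera, so that check gave no reading.

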